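# Push the rack's shelf board home and turn its catch

### The job

The shelf board of the steel bench rack has been slid aside to get at the pan of fasteners beneath it. Push it back along its rails with the fingertips until you feel it drop into its cut-outs and lie flush, then push the swivelling catch by its stud right round over the end of the board. Nothing is to be gripped, lifted or carried, the rack must not be shoved along the bench, and the jar, tin and wrench stay where they are.

Things in the scene. Friction and masses are not known exactly. Their poses are not given: they have to be found in the camera images.
- rack: Dark-steel rack, loose on the bench (4.5 kg; a shove above about 25 N slides it), yaw within 0.3 rad. 206 mm deep (x), 450 long (y, along the rails), 125 high. Origin: centre of underside. Between the ledges (x within +-75) it is open down to a pan at z = 39 mm (bare bench at the -y end), nothing above the ledges at the -y end. A bar across the +y end (y 195 to 225, top z 125) carries the catch.
- home (a point): Point of the rack where the board's origin lies when home: rack x 0, y 55, z 110 mm. The two angle-iron rails have flat ledges 25 mm wide, top at z = 110, and upright flanges, inner faces at x = +-100.5, rising 15 mm above the ledges to guide the board. Each ledge has two cut-outs 28 mm wide along y, centred 90 mm either side of this point.
- board: Loose plywood shelf board, 195 (x) by 260 (y) by 15 mm, 0.4 to 0.8 kg, axes along the rack's. Origin: centre of the plywood's underside. Two battens below it, 20 mm wide, 10 high, at y = +-90, span the rails. It starts 50 to 120 mm short of home towards the rack's -y, riding on the battens, so 10 mm higher than at home. Sliding it takes about 2 to 6 N.
- rear_edge (a point): Middle of the board's rear (-y) end face, 130 mm from its origin and halfway up the 15 mm plywood: the place to push, towards the rack's +y. When the battens reach the cut-outs the board drops 10 mm, lies on the ledges with its top flush with the flanges, and goes no further (about 4 mm play each way).
- pivot (a point): Pivot axis of the catch, at the underside of its plate: rack x 0, y 212, z 127 mm, 2 mm above the top of a seated board. The plate is 5 mm thick, 20 wide and reaches 55 mm from the axis; a bolt head 14 mm wide, 5 high sits on the pivot.
- stud (a point): Top centre of the catch's upright stud, 12 mm in diameter, 24 mm tall above the catch's plate, 42 mm from the pivot axis. It is pushed sideways.
- catch (a joint): Angle of the catch (rad), growing clockwise seen from above. 0: points along the rack's +x, clear of the board; 1.57: along the rack's -y, over the end of the board. Stops at -0.5 and 1.65. Starts at -0.4 to 0.1, stays where left, takes about 1 N at the stud.
- jar: Glass jar with steel lid, 64 mm wide, 85 mm high, standing on the bench off the rack's +y end. Origin: centre of its underside. Leave alone.
- tin: Tin can, 72 mm wide, 90 mm high, standing on the bench off the rack's -y end. Origin: centre of its underside. Leave alone.
- wrench: Wrench lying on the bench off the rack's +y end, beside the jar. Leave alone.

How it is judged (in metres and radians):
On the way, in this order (a step that is already met when the one before it is completed fails the run):
1. the board has been slid home and lies in its cut-outs (z of board in the frame of rack below 0.1125 m and y of board in the frame of rack between 0.048 and 0.062 m), for 0.2 s.
2. the catch is turned over the end of the board (value of joint catch above 1.3 rad), for 0.2 s.
At the end, for the whole second after the job is handed in: The board lies flush in its cut-outs (underside within 2.5 mm of the ledge tops, within 8 mm of its home point, level with the rack), the catch is turned over its end (beyond 1.3 rad), and board and rack are at rest (z of board in the frame of rack between 0.1075 and 0.1125 m and horizontal distance between board and home below 0.008 m and angle between the z axis of board and the z axis of rack, either way round below 0.02 rad and value of joint catch above 1.3 rad and linear speed of each of board, rack below 0.01 m/s); the robot touches nothing.
It fails at once if the board is lifted off its rails (more than 12 mm above its riding height) or tipped (z of board in the frame of rack above 0.132 m or angle between the z axis of board and the z axis of rack, either way round above 0.12 rad).
It fails at once if the rack is shoved along the bench or lifted (more than 15 mm) (distance of any of rack, home, pivot from where it was at the start of the episode above 0.015 m).
It fails at once if the jar, tin or wrench is moved (more than 15 mm) (distance of any of jar, tin, wrench from where it was at the start of the episode above 0.015 m).
It also fails if it takes over 58 s, if anything falls off the work surface, if the arm or the gripper's body presses on something with over 40 N, if the wrist force passes 120 N, or if a joint passes its speed limit or range.

### The arm

A 7-joint arm with a two-finger parallel gripper is mounted at the origin on the work surface. World frame = base frame: x ahead of the robot, y to its left, z up, the work surface at z = 0. Lengths are in mm, angles in rad, forces in N, time in s.
With the tool pointing down it reaches from about 425 to 875 mm from the base axis. Payload 8.4 kg.
Tool frame: the origin (TCP) lies at the very end of the fingers, on their centre line; the grasp point (between the pads) lies 19 mm behind it; z points along the fingers, y is the direction in which the jaws open and shut (so a half turn about z gives the same grasp; the last joint's range is limited). The gripper opens to 85 mm and grips with 20 to 120 N. Pads are 22 mm wide; open, the fingers measure 114 mm over their backs; the gripper's body (76 mm by 85 mm) begins 54 mm behind the grasp point. The pads swing forward as they close: fully open they stand 13 mm farther back than shut.
Start: joints at [1.093, 0.333, 0.04, 1.465, -0.013, 1.343, -0.059], TCP at [240.35, -603.901, 231.308] pointing down, gripper open.
Joint ranges: [-2.58, 2.58], [-0.38, 2.09], [-1.3, 1.39], [0.25, 2.4], [-1.5, 4.64], [0.08, 2.09], [-2.65, 2.65]. Speed limits (rad/s): [2.22, 2.22, 2.79, 2.79, 3.14, 3.14, 3.14].

### API

Orientations are given as a unit quaternion [w, x, y, z].
In Python, from plant import manip gives the robot as it stands. Calls block until the motion is done:
- manip.move_pose(position, orientation): joint-space move of the TCP to a pose.
- manip.movel(position, velocity=150, frame=None): straight line of the TCP; frame=None keeps the orientation; velocity is the mean speed in mm/s.
- manip.goto_joints(angles): joint-space move.
- manip.set_gripper(opening, squeeze=None): finger opening in mm; squeeze is the grip in N (None keeps the last); returns when the fingers have stopped.
- manip.pause(seconds).
- manip.solve_ik(position, orientation): joint angles nearest the present ones, or None.
- manip.state(): the state.
- manip.read_camera(name): name is "scene" or "top" or "wrist"; returns a dict with "frame" (420x560x3 uint8, red, green, blue), "fx", "fy", "cx", "cy" (pixels), "dist" ([k1, k2, p1, p2, k3] as OpenCV has them; the pictures are not rectified), "rvec" (rotation vector, rad) and "tvec" (3), from world to camera coordinates, as OpenCV has them; the wrist camera has in their place "T_tool_cam" (4x4, takes a point from camera to tool coordinates, whose origin is the TCP and whose axes are the flange's). Camera axes: x right, y down, z forward; pixel columns grow to the right and rows downward; lengths in mm; the calibration is good to about 2 mm. A picture is of the moment at which its call begins: read the wrist's pose just before it. There is no depth.
A pose or a line that the arm cannot do raises manip.PlanningError and nothing moves.
- manip.job_done(): hands the job in, once; it reports no verdict.
The state is a dict: "t": time; "qpos": joint angles; "qvel": joint speeds; "effort": joint torques, N m; "position": TCP position; "tcp_rot": TCP orientation; "wrist_force": force on the tool from outside, world axes, zero at the start; "wrist_torque": the same for the moment, N m; "gripper_width": finger opening in mm.
Only numpy, scipy, OpenCV 4.12 (cv2) and the standard library are available. Lean on these libraries where they do the work, as an engineer would, in place of code of your own. Each camera call takes 0.05 s, during which the arm holds its last target.

## Working session

There is one attempt and no reset: what is moved stays moved. The work goes in short steps, each a Python script; the robot and the scene stay as the last script left them, time stands still between calls to the robot, and variables do not carry over. Pictures are saved under pics/ and viewed, and the job is handed in when it is done.

```bash
ls; mkdir -p pics
python3 - <<'E'
from plant import manip
import cv2
for n in ("scene","top","wrist"):
    s=manip.state();c=manip.read_camera(n)
    cv2.imwrite(f"pics/{n}0.png",c["frame"][:,:,::-1])
    print(n,{k:v for k,v in c.items() if k!="frame"})
print(s)
E
```

```text
pics
scene {'fx': 489.3806022937847, 'fy': 489.3806022937847, 'cx': 284.2091127315707, 'cy': 212.23843590286506, 'dist': array([-0.15421969,  0.        ,  0.        ,  0.        ,  0.        ]), 'rvec': array([ 1.6468205 ,  1.8610476 , -0.82866715]), 'tvec': array([  60.50462246, -276.07078555, 1709.47715451])}
top {'fx': 508.12110226905463, 'fy': 508.12110226905463, 'cx': 278.2279094213477, 'cy': 205.57720593624722, 'dist': array([-0.12310764,  0.        ,  0.        ,  0.        ,  0.        ]), 'rvec': array([ 2.17103713, -2.18381339,  0.07630084]), 'tvec': array([  33.89366546,  547.14253716, 1255.26392517])}
wrist {'fx': 316.8806975221873, 'fy': 316.8806975221873, 'cx': 282.76765175845674, 'cy': 205.29844987008258, 'dist': array([0.02160748, 0.        , 0.        , 0.        , 0.        ]), 'T_tool_cam': array([[ 7.11066525e-04, -9.58288875e-01, -2.85800501e-01,
         7.19228773e+01],
       [ 9.99999746e-01,  6.70654975e-04,  2.39275797e-04,
         9.64210867e-01],
       [-3.76218063e-05, -2.85800599e-01,  9.58289109e-01,
        -1.42723246e+02],
       [ 0.00000000e+00,  0.00000000e+00,  0.00000000e+00,
         1.00000000e+00]])}
{'t': 0.1, 'qpos': array([ 1.09280308,  0.33384154,  0.03986557,  1.4662109 , -0.01344948,
        1.3433088 , -0.05851924]), 'qvel': array([ 0.00198718, -0.00040566, -0.00113181, -0.0039565 , -0.00011367,
        0.00042567, -0.00112432]), 'effort': array([ 4.72858519e-03, -6.60010672e+01,  1.37063149e+00, -4.06473434e+01,
        1.71445822e-02,  8.95958394e-03, -8.44420401e-05]), 'position': array([ 240.20659572, -603.52384061,  230.49551302]), 'tcp_rot': array([-7.33115614e-04,  9.82121412e-01,  1.88247090e-01, -1.65687668e-04]), 'wrist_force': array([0.18453092, 0.35627565, 0.69664427]), 'wrist_torque': array([ 0.00615428,  0.01551095, -0.05116199]), 'gripper_width': 85.19532943715299}
```

View pics/scene0.png

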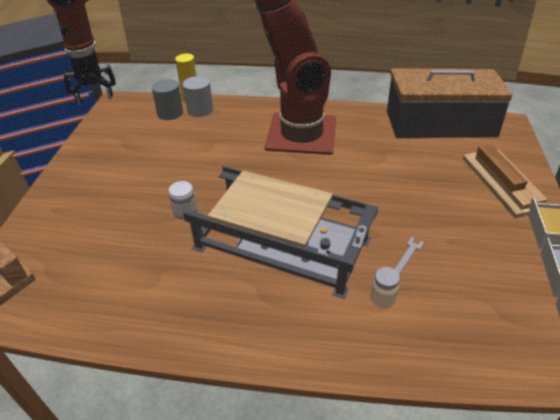

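View pics/top0.png

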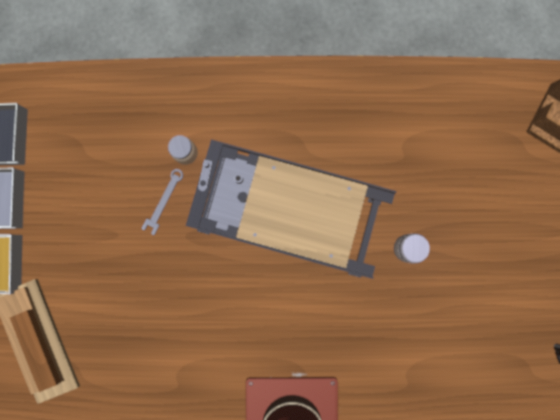

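View pics/wrist0.png

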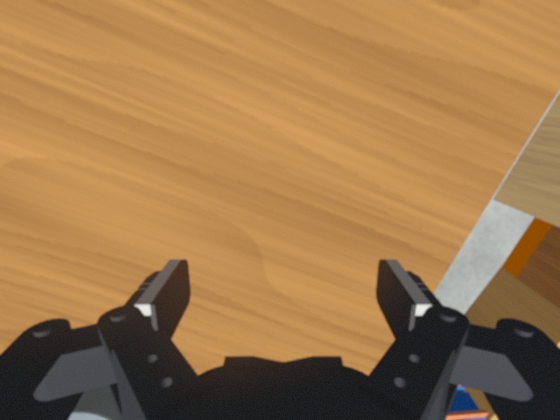

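The top view shows the board at px (240–368, 155–268). The catch bar is at the left end, around (206,175), with the tin at (414,248) and the jar at (180,148). The board is short of home, with pan visible at (230,190). Next I measure.

```bash
cat > h.py <<'E'
import numpy as np, cv2
from scipy.spatial.transform import Rotation as R
def K(c): return np.array([[c["fx"],0,c["cx"]],[0,c["fy"],c["cy"]],[0,0,1.]])
def ray(c,px,pose=None):
    u=cv2.undistortPoints(np.array(px,float).reshape(-1,1,2),K(c),c["dist"]).reshape(-1,2)
    d=np.c_[u,np.ones(len(u))]
    if "rvec" in c:
        Rm=cv2.Rodrigues(c["rvec"])[0]; return -Rm.T@c["tvec"], d@Rm
    p,q=pose; Rt=R.from_quat(np.r_[q[1:],q[0]]).as_matrix(); T=c["T_tool_cam"]
    return Rt@T[:3,3]+p, d@(Rt@T[:3,:3]).T
def plane(c,px,z,pose=None):
    o,d=ray(c,px,pose); return o+d*((z-o[2])/d[:,2])[:,None]
def proj(c,P):
    return cv2.projectPoints(np.array(P,float).reshape(-1,3),c["rvec"],c["tvec"],K(c),c["dist"])[0].reshape(-1,2)
E
python3 - <<'E'
from plant import manip
from h import *
np.set_printoptions(suppress=True,precision=1)
c=manip.read_camera("top");f=c["frame"]
for p in [(300,200),(300,240),(350,120),(300,300),(210,215),(206,172)]: print(p,f[p[1],p[0]],end=' ')
m=((f[:,:,0]>175)&(f[:,:,0].astype(int)-f[:,:,2]>40)).astype(np.uint8)
m[:,:150]=0;m[:,450:]=0;m[300:]=0
cs=max(cv2.findContours(m,0,2)[0],key=cv2.contourArea)
w=plane(c,cs.reshape(-1,2),135)[:,:2].astype(np.float32)
r=cv2.minAreaRect(w); print(r, cv2.boxPoints(r))
cv2.imwrite("pics/topz.png",cv2.resize(f[130:285,150:400,::-1],None,fx=3.2,fy=3.2,interpolation=2))
s=manip.read_camera("scene")["frame"]
cv2.imwrite("pics/scz.png",cv2.resize(s[160:310,170:430,::-1],None,fx=3,fy=3,interpolation=2))
E
```

```text
(300, 200) [197 169 131] (300, 240) [204 175 136] (350, 120) [136  93  59] (300, 300) [150 103  64] (210, 215) [148 150 165] (206, 172) [152 155 171] ((525.2824096679688, -24.506988525390625), (258.9237976074219, 190.10948181152344), 74.48709106445312) [[ 399.1 -123.8]
 [ 582.2 -174.7]
 [ 651.5   74.8]
 [ 468.3  125.7]]
```

View pics/topz.png

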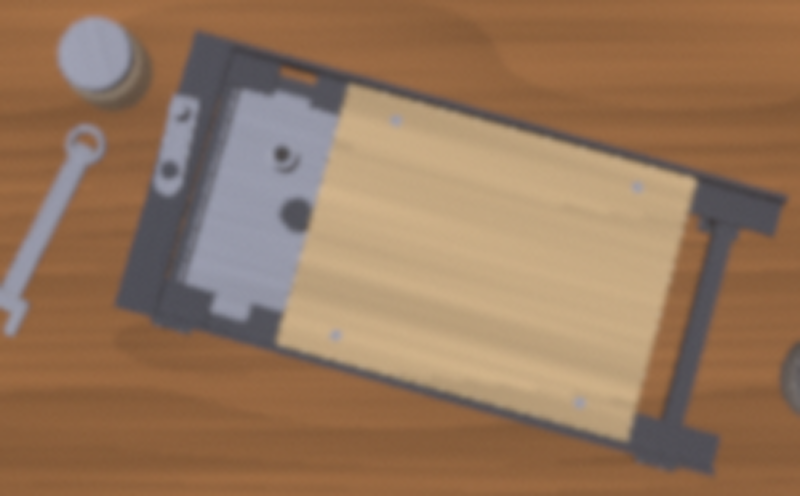

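View pics/scz.png

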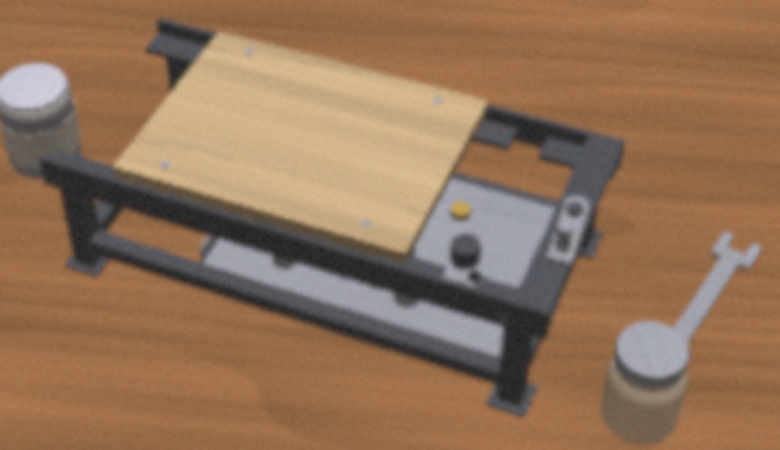

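Run:
```python
from plant import manip
from h import *
np.set_printoptions(suppress=True,precision=1)
c=manip.read_camera("top")
Z=lambda x,y:(150+x/3.2-.35,130+y/3.2-.35)
yaw=np.deg2rad(74.487)-np.pi/2; print(yaw)
Rm=R.from_euler('z',yaw).as_matrix()[:2,:2]
bar=plane(c,[Z(198,31),Z(116,307)],125)[:,:2]; print("bar",bar)
print("length",np.linalg.norm(bar[0]-bar[1]), "dir", (bar[0]-bar[1])@Rm)
piv=plane(c,[Z(168,171)],137)[0,:2]; stud=plane(c,[Z(183,113)],156)[0,:2]
b=np.array([525.3,-24.5])
mid=bar.mean(0)
print("rack frame rel board: bar mid",(mid-b)@Rm,"pivot",(piv-b)@Rm,"stud",(stud-b)@Rm, piv,stud)
print("stud rel piv",(stud-piv)@Rm)
jar=plane(c,[(180.5,148)],85);tin=plane(c,[(414.5,248)],90);print(jar,tin)
# scene cross-check
s=manip.read_camera("scene")
print("pivot scene", plane(s,[(170+575/3,160+207/3)],137))
print("stud scene", plane(s,[(170+562/3,160+233/3)],156))
print("board scene corners", plane(s,[(170+x/3,160+y/3) for x,y in [(217,32),(487,100),(407,252),(115,165)]],135))
```

```text
-0.27075292686188046
bar [[696.  185.4]
 [494.1 243.9]]
length 210.22602861187383 dir [210.2  -2.3]
rack frame rel board: bar mid [  3.2 249.1] pivot [  2.3 238.5] stud [ 43.5 236. ] [591.3 204.7] [630.3 191.3]
stud rel piv [41.2 -2.5]
[[684.1 266.7  85. ]] [[ 438.7 -293.7   90. ]]
pivot scene [[593.3 205.1 137. ]]
stud scene [[642.  194.2 156. ]]
board scene corners [[ 399.6 -122.7  135. ]
 [ 468.1  127.8  135. ]
 [ 655.2   76.8  135. ]
 [ 584.2 -172.9  135. ]]
```

```bash
cat >> h.py <<'E'
yaw=-0.268
Rm=R.from_euler('z',yaw).as_matrix()[:2,:2]
B0=np.array([525.3,-24.5])      # board origin at start
def W(x,y,z): return np.r_[B0+Rm@np.array([x,y]),z]   # rack axes, relative to board start
def quat(a):  # tool down, tool x at rack-frame angle a
    a=a+yaw; x=np.array([np.cos(a),np.sin(a),0]); z=np.array([0,0,-1.]); y=np.cross(z,x)
    q=R.from_matrix(np.c_[x,y,z]).as_quat(); return np.r_[q[3],q[:3]]
E
python3 - <<'E'
from plant import manip
from h import *
np.set_printoptions(suppress=True,precision=2)
for a in (np.pi/2,-np.pi/2,0,np.pi):
    print(a,[manip.solve_ik(W(*p),quat(a)) for p in [(1,-170,200),(1,-165,108),(1,-60,108),(43,250,145),(0,200,145)]])
q=quat(np.pi/2)
manip.set_gripper(0)
print(manip.state()["gripper_width"],manip.state()["t"])
try: manip.move_pose(W(1,-170,240),q)
except manip.PlanningError as e: print(e)
s=manip.state();print(s["position"],s["t"])
c=manip.read_camera("wrist");cv2.imwrite("pics/w1.png",c["frame"][:,:,::-1])
E
```

```text
1.5707963267948966 [array([ 0.66,  0.11, -0.39,  1.81,  0.04,  1.23, -0.02]), array([ 0.64,  0.2 , -0.4 ,  1.92,  0.09,  1.05, -0.06]), array([ 0.53,  0.21, -0.51,  1.91,  0.12,  1.05, -0.29]), array([ 0.3 ,  0.61, -0.98,  1.49,  0.52,  1.31, -1.  ]), array([ 0.39,  0.46, -0.96,  1.66,  0.4 ,  1.23, -0.92])]
-1.5707963267948966 [None, None, array([ 1.11,  0.43, -1.23,  1.89,  0.45,  1.14,  2.59]), array([ 0.36,  0.67, -1.1 ,  1.49,  0.6 ,  1.35,  2.09]), array([ 0.47,  0.53, -1.09,  1.65,  0.49,  1.27,  2.16])]
0 [array([ 0.54,  0.1 , -0.27,  1.82,  0.03,  1.23, -1.57]), array([ 0.52,  0.18, -0.27,  1.92,  0.06,  1.04, -1.61]), array([ 0.45,  0.2 , -0.41,  1.92,  0.09,  1.05, -1.84]), array([ 0.17,  0.53, -0.77,  1.5 ,  0.38,  1.26, -2.48]), array([ 0.3 ,  0.41, -0.82,  1.66,  0.32,  1.21, -2.44])]
3.141592653589793 [array([ 0.76,  0.12, -0.51,  1.81,  0.06,  1.23,  1.54]), array([ 0.75,  0.21, -0.52,  1.91,  0.12,  1.05,  1.48]), array([ 0.62,  0.22, -0.6 ,  1.91,  0.14,  1.05,  1.26]), array([ 0.28,  0.6 , -0.94,  1.49,  0.49,  1.3 ,  0.59]), array([ 0.39,  0.46, -0.95,  1.66,  0.4 ,  1.23,  0.65])]
-0.21106479486213078 1.1167
[ 480.85 -190.45  239.86] 2.8667
```

View pics/w1.png

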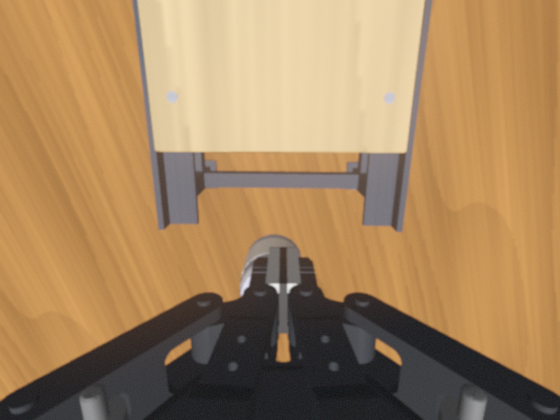

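The wrist view shows the board's rear edge at row 152, columns 157–408, square to the tool. The fingertips are at (284,250), the low crossbar at row 180, and the tin behind at (270,245). I'll lower and push in steps while watching the force.

Run:
```python
from plant import manip
from h import *
np.set_printoptions(suppress=True,precision=2)
s=manip.state();c=manip.read_camera("wrist")
e=plane(c,[(157,152.5),(408,152.5)],135,(s["position"],s["tcp_rot"]))[:,:2]
print("edge in rack axes rel board start",(e-B0)@Rm)
manip.movel(W(1,-165,108),velocity=120)
manip.pause(.2)
f0=manip.state()["wrist_force"]; print(manip.state()["position"],f0)
y=-165
while y<-118:
    y+=6 if y<-145 else 4
    manip.movel(W(1,y,108),velocity=40)
    s=manip.state();f=(s["wrist_force"]-f0); fr=f[:2]@Rm
    print(y,((s["position"][:2]-B0)@Rm),s["position"][2],fr,f[2],s["t"])
    if abs(fr[1])>15: break
```

```text
edge in rack axes rel board start [[ -96.21 -131.21]
 [  98.   -131.65]]
[ 482.88 -184.03  108.55] [-0.09  0.58  0.23]
-159 [   1.02 -158.48] 108.0663163741613 [-0.33 -0.64] -0.32102626718031335 4.7167
-153 [   1.01 -152.63] 107.99102387964682 [ 0.93 -0.84] -1.034825884194843 5.0167
-147 [   1.01 -146.62] 108.01030268969663 [-0.22 -0.54] -0.17802950585967436 5.3167
-141 [   0.98 -140.7 ] 107.98477942321648 [ 0.99 -0.29] -0.20602198081770162 5.6167
-137 [   1.01 -136.69] 108.01568607270963 [-0.03 -0.82] -0.7032195268075799 5.8667
-133 [   1.   -132.57] 108.02621055987511 [ 0.49 -0.83] -0.6728808007634555 6.1167
-129 [   1.  -128.5] 108.00332260701461 [1.01 0.12] 0.01384297418919167 6.3667
-125 [   0.99 -124.47] 108.00048947595467 [-0.   -0.54] -0.14241688820559364 6.6167
-121 [   0.99 -120.48] 107.9882020576016 [-0.21 -1.09] 0.04299944629937563 6.8667
-117 [   1.01 -116.46] 108.01942205831553 [-0.11 -1.26] 0.3897212574359236 7.1167
```

Run:
```python
from plant import manip
from h import *
c=manip.read_camera("wrist");a=c["frame"]
t=manip.read_camera("top")["frame"]
cv2.imwrite("pics/w2.png",a[:,:,::-1])
cv2.imwrite("pics/t2.png",cv2.resize(t[130:285,150:400,::-1],None,fx=3.2,fy=3.2,interpolation=2))
```

```text
(no output)
```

View pics/w2.png

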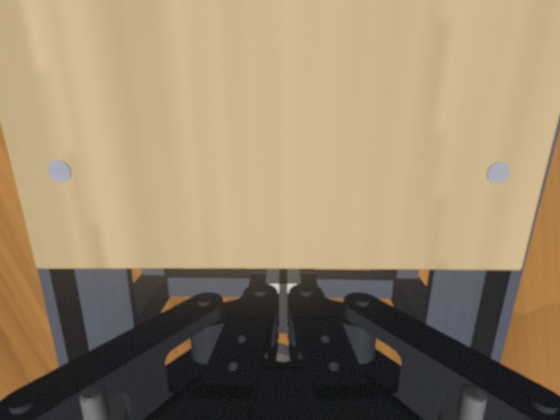

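View pics/t2.png

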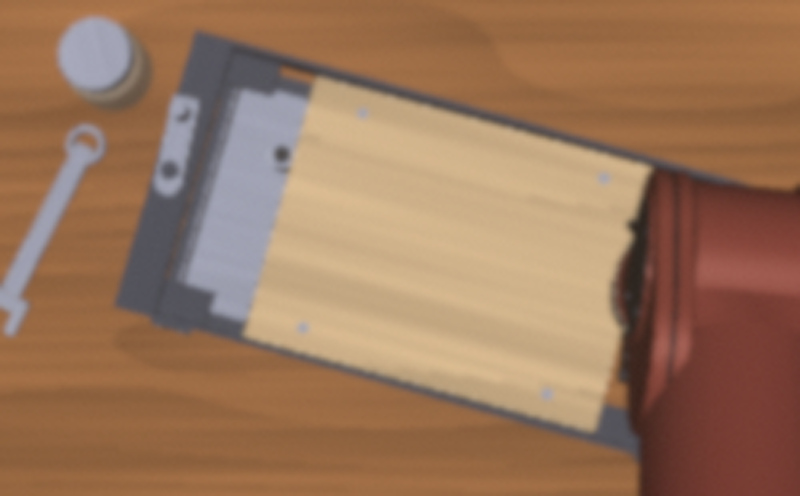

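The board has slid about 26 mm (left edge from 345 to 312 in the zoom) and the rack hasn't moved. It is running straight, so I keep pushing.

Run:
```python
from plant import manip
from h import *
np.set_printoptions(suppress=True,precision=2)
f0=np.array([-0.09,0.58,0.23])
y=-117
while y<-66:
    y+=6 if y<-78 else 2
    manip.movel(W(1,y,108),velocity=40)
    s=manip.state();f=(s["wrist_force"]-f0); fr=f[:2]@Rm
    print(y,((s["position"][:2]-B0)@Rm),fr,f[2],round(s["t"],2))
    if abs(fr[1])>12: break
c=manip.read_camera("wrist");a=c["frame"]
t=manip.read_camera("top")["frame"]
cv2.imwrite("pics/w3.png",a[:,:,::-1])
cv2.imwrite("pics/t3.png",cv2.resize(t[130:285,150:400,::-1],None,fx=3.2,fy=3.2,interpolation=2))
```

```text
-111 [   1.   -110.43] [1.   0.05] -0.2600099558298778 7.52
-105 [   0.97 -104.43] [ 0.32 -0.72] -0.3891091183322054 7.82
-99 [  0.98 -98.42] [-0.33  0.36] -0.7062145333508165 8.12
-93 [  0.96 -92.41] [ 1.09 -0.62] -0.0678300184142519 8.42
-87 [  0.94 -86.46] [-0.33 -0.86] -0.426141129504898 8.72
-81 [  0.96 -80.38] [ 0.36 -0.58] -0.6136163833668098 9.02
-75 [  0.96 -74.41] [ 0.36 -1.02] 0.08149238378283838 9.32
-73 [  1.   -72.81] [ 0.86 -1.42] 0.7716469394416954 9.57
-71 [  1.02 -70.93] [ 0.47 -0.21] -0.7275606295118172 9.82
-69 [  0.98 -68.79] [ 0.99 -1.66] -0.416872387754203 10.07
-67 [  0.98 -66.68] [ 1.56 -0.68] -0.9722744838070787 10.32
-65 [  0.99 -64.68] [ 1.21 -1.65] -1.1523226883497635 10.57
```

View pics/w3.png

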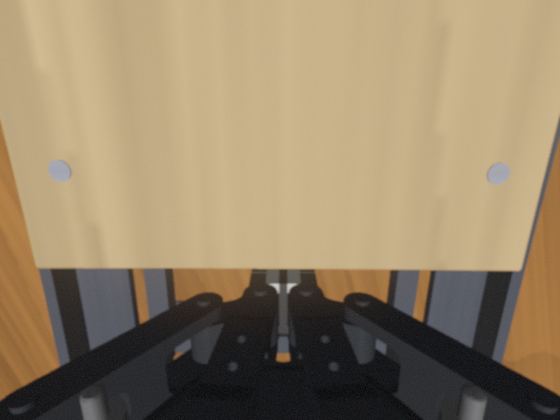

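View pics/t3.png

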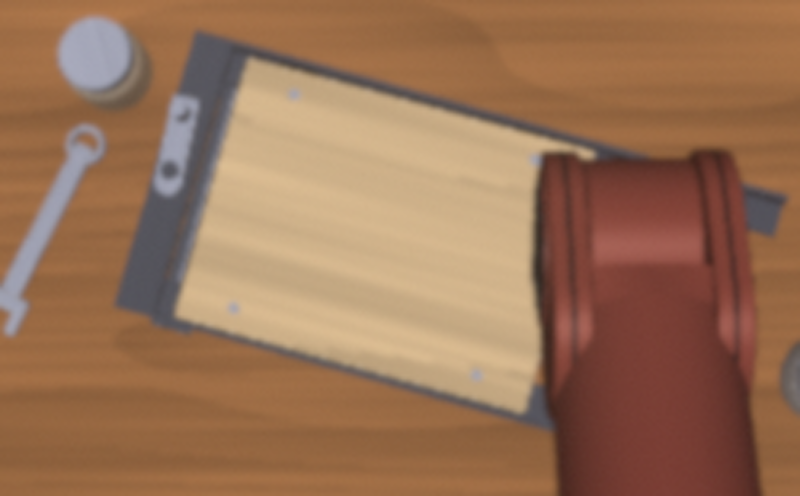

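The board is still riding: its edge spans columns 36–522, the same as before. I continue in 1.5 mm steps and watch the edge width for the drop.

```bash
cat >> h.py <<'E'
def boardwidth(f):
    f=f.astype(int); m=((f[:,:,0]>150)&(f[:,:,1]>130)&(f[:,:,0]-f[:,:,2]>40)&(f[:,:,0]-f[:,:,1]<45)).astype(np.uint8)
    r=m[240]; x=np.nonzero(r)[0]; col=np.nonzero(m[:,400])[0]
    return x.min(),x.max(),col.max()
E
python3 - <<'E'
from plant import manip
from h import *
np.set_printoptions(suppress=True,precision=2)
f0=np.array([-0.09,0.58,0.23])
y=-65
print(boardwidth(manip.read_camera("wrist")["frame"]))
w0=boardwidth(manip.read_camera("wrist")["frame"]);w0=w0[1]-w0[0]
while y<-50:
    y+=1.5
    manip.movel(W(1,y,108),velocity=20)
    s=manip.state();f=(s["wrist_force"]-f0); fr=f[:2]@Rm
    c=manip.read_camera("wrist");b=boardwidth(c["frame"])
    print(y,((s["position"][:2]-B0)@Rm),fr,f[2],b,round(s["t"],2))
    if abs(fr[1])>10 or b[1]-b[0]<w0-12: break
t=manip.read_camera("top")["frame"]
cv2.imwrite("pics/w4.png",c["frame"][:,:,::-1])
cv2.imwrite("pics/t4.png",cv2.resize(t[130:285,150:400,::-1],None,fx=3.2,fy=3.2,interpolation=2))
E
```

```text
(np.int64(29), np.int64(528), np.int64(269))
-63.5 [  0.99 -63.24] [ 0.14 -0.18] -0.453561869842534 (np.int64(50), np.int64(508), np.int64(257)) 11.02
```

View pics/w4.png

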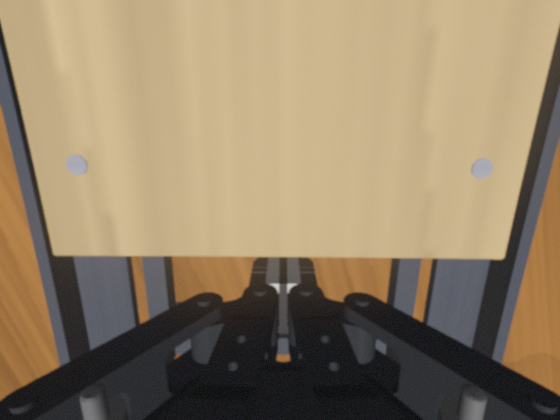

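View pics/t4.png

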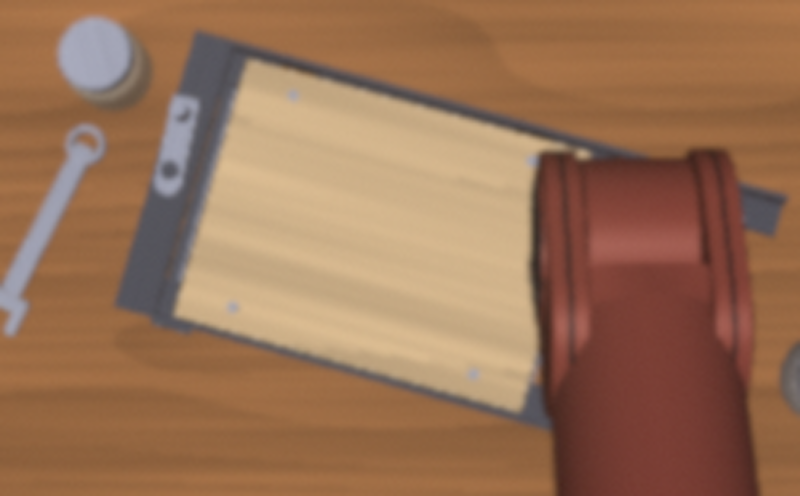

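The board has dropped: its edge narrowed to columns 50–508, it now lies between the flanges, and both sides fell evenly. I nudge it about 3 mm to centre it in the play, then retreat and check.

Run:
```python
from plant import manip
from h import *
np.set_printoptions(suppress=True,precision=2)
f0=np.array([-0.09,0.58,0.23])
for y in (-62.5,-61.5,-60.5):
    manip.movel(W(1,y,108),velocity=15)
    s=manip.state();f=(s["wrist_force"]-f0); fr=f[:2]@Rm
    print(y,((s["position"][:2]-B0)@Rm),fr,f[2],round(s["t"],2))
    if abs(fr[1])>8: break
manip.movel(W(1,-85,108),velocity=60)
manip.movel(W(1,-95,230),velocity=150)
s=manip.state();c=manip.read_camera("wrist")
cv2.imwrite("pics/w5.png",c["frame"][:,:,::-1])
print(s["t"],boardwidth(c["frame"]))
np.save("pose5.npy",np.r_[s["position"],s["tcp_rot"]])
```

```text
-62.5 [  0.99 -62.49] [-0.22 -2.49] -0.5233853587336652 11.37
-61.5 [  1.03 -61.72] [ 0.13 -1.81] -0.27928893986795456 11.62
-60.5 [  1.   -60.47] [ 0.44 -2.12] -0.0016441226856460656 11.87
13.3917 (np.int64(155), np.int64(408), np.int64(304))
```

View pics/w5.png

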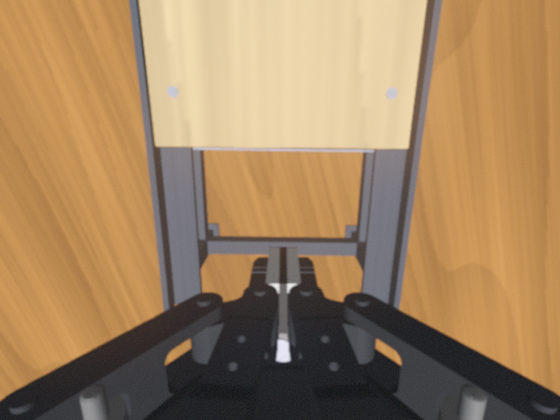

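The board is flush between the flanges and square, with its rear edge at row 149, columns 155–411. The push took about 2 N. Now the catch: I hover behind the stud and measure it.

Run:
```python
from plant import manip
from h import *
np.set_printoptions(suppress=True,precision=2)
p=np.load("pose5.npy")
px=2.3;py=238.5
manip.movel(W(1,-60,240),velocity=200)
manip.move_pose(W(px+42,py+45,240),quat(-np.pi/2))
s=manip.state();c=manip.read_camera("wrist")
print(s["t"],s["position"],s["qpos"])
np.save("pose6.npy",np.r_[s["position"],s["tcp_rot"]])
cv2.imwrite("pics/w6.png",c["frame"][:,:,::-1])
t=manip.read_camera("top")["frame"]
cv2.imwrite("pics/t6.png",cv2.resize(t[130:285,150:400,::-1],None,fx=3.2,fy=3.2,interpolation=2))
```

```text
15.8333 [643.27 236.36 239.87] [ 0.19  0.56 -0.93  1.32  0.44  1.48  2.17]
```

View pics/w6.png

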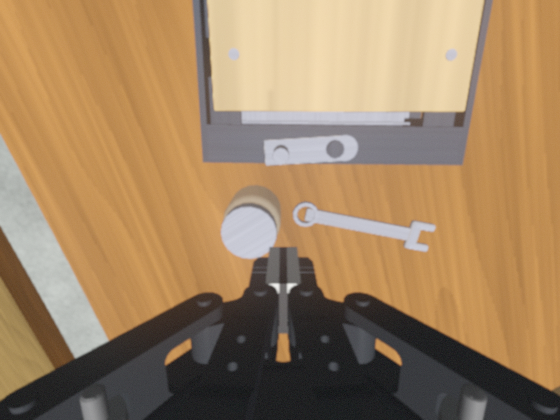

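View pics/t6.png

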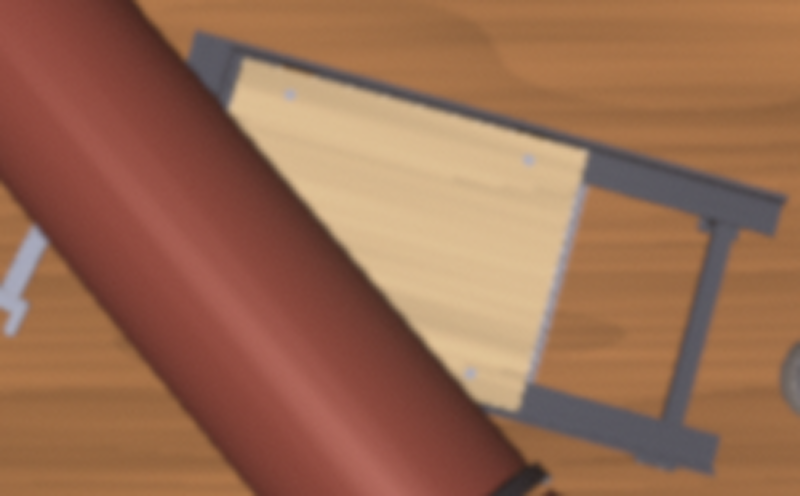

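The wrist view shows the catch's stud at (281,155) and bolt head at (335,149). The bar runs from row 126 to row 163, and the jar lid at (249,231) is well below tool height.

Run:
```python
from plant import manip
from h import *
np.set_printoptions(suppress=True,precision=1)
p=np.load("pose6.npy");pose=(p[:3],p[3:])
im=cv2.imread("pics/w6.png")
cv2.imwrite("pics/w6z.png",cv2.resize(im[100:180,240:380],None,fx=5,fy=5,interpolation=2))
c=manip.read_camera("wrist")
g=lambda px,z:(plane(c,[px],z,pose)[0,:2]-B0)@Rm
print("pivot",g((335,148.5),137),"stud",g((281,155),156))
print("bar",g((203,125),125),g((467,127),125),g((203,162),125),g((463,163),125))
print("board front",g((214,111),125),g((470,111),125))
```

```text
pivot [  4.5 236.6] stud [ 45.8 238.9]
bar [107.3 219.6] [-99.9 221.6] [109.5 248.7] [-101.5  249.9]
board front [ 97.9 209. ] [-100.2  209.7]
```

View pics/w6z.png

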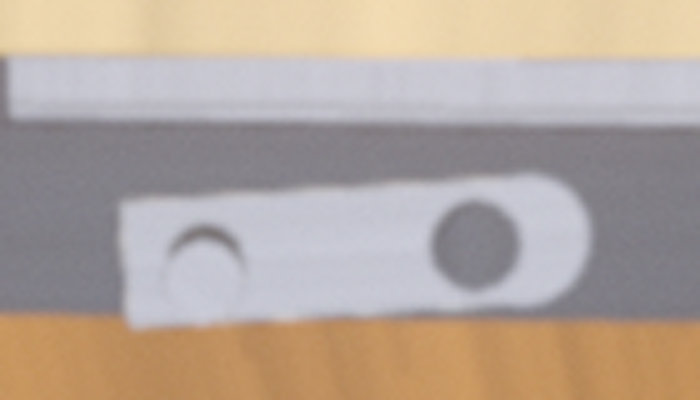

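Run:
```python
from plant import manip
from h import *
np.set_printoptions(suppress=True,precision=2)
P=np.array([3.8,236.9])
def tp(th,off,z):
    s=P+42*np.array([np.cos(th),-np.sin(th)]); t=np.array([-np.sin(th),-np.cos(th)])
    return W(*(s-off*t),z), quat(-np.pi/2-th)
def go(th,off,z,v):
    p,q=tp(th,off,z); manip.movel(p,velocity=v,frame=q)
go(-.05,36,200,120); go(-.05,36,143,100); manip.pause(.2)
f0=manip.state()["wrist_force"]; print(f0,manip.state()["t"])
go(-.05,20,143,50)
for th in np.linspace(-.05,1.57,15):
    go(th,16,143,40)
    s=manip.state(); f=s["wrist_force"]-f0
    print(round(th,2),f[:2]@Rm,round(f[2],2),s["position"][2],round(s["t"],2))
    if np.linalg.norm(f[:2])>10: break
c=manip.read_camera("wrist");cv2.imwrite("pics/w7.png",c["frame"][:,:,::-1])
```

```text
[-0.82 -0.01 -0.22] 17.3917
-0.05 [1.26 0.4 ] 0.89 143.03252810689344 18.11
0.07 [-0.02  1.41] 0.21 143.0267754170187 18.39
0.18 [0.37 0.26] -0.34 143.0001679331495 18.68
0.3 [0.92 0.41] 0.37 143.0161883549947 18.96
0.41 [ 1.47 -0.07] 0.6 143.00963606068865 19.24
0.53 [ 0.95 -0.24] -1.01 143.01295202211605 19.52
0.64 [0.12 0.87] -0.34 143.00060057503066 19.81
0.76 [1.49 0.48] -0.14 143.009644841338 20.09
0.88 [ 0.71 -0.27] 1.14 143.01971416602365 20.38
0.99 [0.38 0.2 ] -0.36 143.04012009721237 20.66
1.11 [0.84 0.16] 0.15 143.02968241231585 20.94
1.22 [ 1.01 -0.25] 0.73 142.98946134336705 21.23
1.34 [ 1.3 -0.1] -0.78 142.9807197442635 21.51
1.45 [1.04 0.17] -0.18 143.0155826430418 21.79
1.57 [0.79 0.41] -1.02 143.0075011364965 22.07
```

View pics/w7.png

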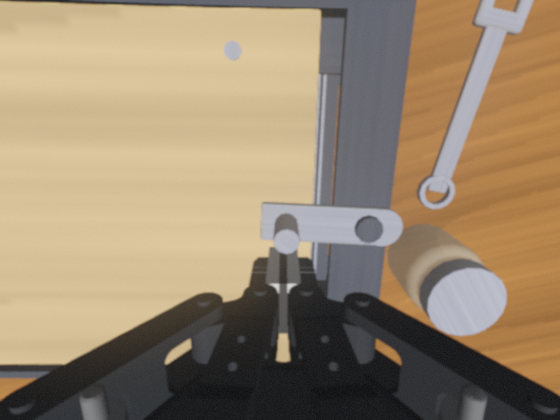

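The catch now lies over the board, from bolt (369,229) to plate end (262,224), close to perpendicular to the bar. I retreat straight back and up, then do the final check.

Run:
```python
from plant import manip
from h import *
np.set_printoptions(suppress=True,precision=2)
P=np.array([3.8,236.9])
q=quat(-np.pi/2-1.57)
manip.movel(W(P[0]+50,P[1]-42,143),velocity=80)
manip.movel(W(P[0]+50,P[1]-42,250),velocity=150)
s=manip.state();c=manip.read_camera("wrist");cv2.imwrite("pics/w8.png",c["frame"][:,:,::-1])
np.save("pose8.npy",np.r_[s["position"],s["tcp_rot"]])
manip.goto_joints([1.093,0.333,0.04,1.465,-0.013,1.343,-0.059])
t=manip.read_camera("top");f=t["frame"]
cv2.imwrite("pics/t8.png",cv2.resize(f[130:285,150:400,::-1],None,fx=3.2,fy=3.2,interpolation=2))
m=((f[:,:,0]>175)&(f[:,:,0].astype(int)-f[:,:,2]>40)).astype(np.uint8)
m[:,:150]=0;m[:,450:]=0;m[300:]=0
cs=max(cv2.findContours(m,0,2)[0],key=cv2.contourArea)
r=cv2.minAreaRect(plane(t,cs.reshape(-1,2),125)[:,:2].astype(np.float32))
print(r,(np.array(r[0])-B0)@Rm, "home:",(3.8,55+24.9)); print(manip.state()["t"])
```

```text
((546.8177490234375, 53.120574951171875), (257.9443359375, 190.84039306640625), 74.48835754394531) [ 0.2  80.55] home: (3.8, 79.9)
26.6417
```

View pics/w8.png

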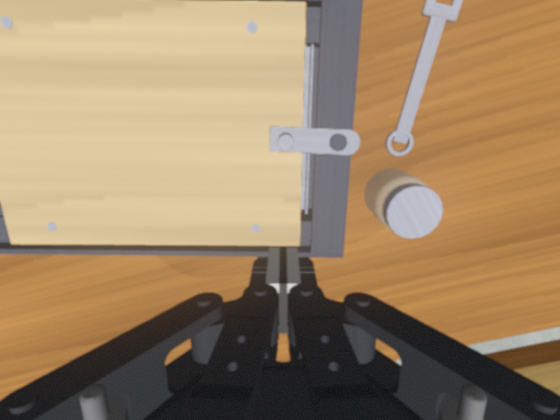

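View pics/t8.png

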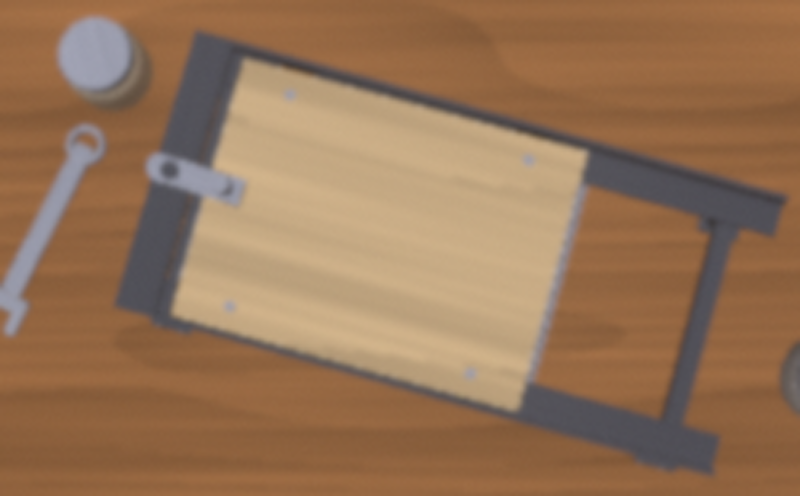

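Both views show the board home between its flanges. The catch (bolt at (170,170), end at (238,190) in the top zoom) lies parallel to the rails over the board's end. The rack, jar and wrench are at the same pixels as at the start.

```bash
python3 -c "
from plant import manip
manip.pause(.3);manip.job_done();print(manip.state()['t'])"
```

```text
the job is handed in; nothing more can be done
the job is handed in; nothing more can be done
```

The board is back in its cut-outs and the catch is turned over its end. I handed the job in at about 27 s; no verdict is reported.

- **Board:** I pushed it about 80 mm along the rails with the shut fingertips, at about 2.5 N or less wherever I read the force. The wrist camera showed it drop, its edge narrowing from 499 to 458 px with both sides falling evenly, and I then nudged it about 3 mm further. The last measurement puts it within about 1 mm of home along the rails.
- **Catch:** I pushed it round by the stud to about 1.57 rad, with no more than about 2 N.
- **Surroundings:** The rack, jar and wrench were at the same pixels in the top view before and after. The arm is back at its start pose, touching nothing. I did not measure the tin again at the end; the tool stayed well clear of it.

One reading disagreed: across the rails, the top camera puts the board about 3.6 mm off the rack's centre. The flanges allow only 3 mm of play, so this fits the calibration error, and it is inside the 8 mm limit.

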